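Pack the cold-room carry tray

TASK

Pack the carry tray for the cold room: seat the aluminium chill block flat in the tray's square bay with the black mat, and only then stand the white-capped amber bottle upright in the block's well; the three green-capped sample pots go upright on the floor of the tray's long bay, before or after. Set each thing down without dropping it, and leave the blue-capped pot, the yellow-capped pot and the black-capped bottle standing where they are.

Things in the scene. Friction and masses are not known exactly. Their poses are not given: they have to be found in the camera images.
- tray: Pale blue carry tray, fixed, 222 (x) by 184 (y), rim 30 high with 6 mm lip outside, walls 4, floor 4 thick. Origin: centre of underside. Long bay for pots: inside x -107 to 107, y 4 to 88. Square bay with black mat for the block: 88 by 88 inside, centre x -63, y -44. Third bay (x -15 to 107, y -88 to 0) holds a tube and two pipettes, fixed, 25 high: leave it. Inner walls 28 high. All in mm.
- block: Loose chill block of bare aluminium, 56 by 56 mm and 45 mm high, 0.29 kg, with one round well in the middle of its top: 41 mm across, 32 mm deep (well floor 13 mm above the underside), mouth bevelled 3 mm. Origin: centre of its underside; x and y square to its sides, z up.
- bottle_white: Small amber glass bottle with a white cap: body 33 mm across and straight up to 51 mm, then a shoulder, cap 25 mm across from 61 to 79 mm height (79 mm over all), 75 g, standing upright on the bench. Origin: centre of its underside; z up along its axis. The one that goes into the chill block's well.
- pot_green_a: Sample pot: milky white plastic cylinder 36 mm across and 50 mm high, with a green screw cap 39 mm across and 15 mm high on top (65 mm over all), 50 g, standing upright on the bench. Origin: centre of its underside; z up along its axis. One of the three to pack; any place in the long bay will do for each.
- pot_green_b: Sample pot: milky white plastic cylinder 36 mm across and 50 mm high, with a green screw cap 39 mm across and 15 mm high on top (65 mm over all), 50 g, standing upright on the bench. Origin: centre of its underside; z up along its axis. One of the three to pack; any place in the long bay will do for each.
- pot_green_c: Sample pot: milky white plastic cylinder 36 mm across and 50 mm high, with a green screw cap 39 mm across and 15 mm high on top (65 mm over all), 50 g, standing upright on the bench. Origin: centre of its underside; z up along its axis. One of the three to pack; any place in the long bay will do for each.
- pot_blue: Sample pot: milky white plastic cylinder 36 mm across and 50 mm high, with a blue screw cap 39 mm across and 15 mm high on top (65 mm over all), 50 g, standing upright on the bench. Origin: centre of its underside; z up along its axis. Look-alike of another batch, to be left where it stands.
- pot_yellow: Sample pot: milky white plastic cylinder 36 mm across and 50 mm high, with a yellow screw cap 39 mm across and 15 mm high on top (65 mm over all), 50 g, standing upright on the bench. Origin: centre of its underside; z up along its axis. Look-alike of another batch, to be left where it stands.
- bottle_black: Small amber glass bottle with a black cap: body 33 mm across and straight up to 51 mm, then a shoulder, cap 25 mm across from 61 to 79 mm height (79 mm over all), 75 g, standing upright on the bench. Origin: centre of its underside; z up along its axis. Look-alike, to be left where it stands.
- dry_bath: Mini dry bath, fixed on the bench, an obstacle only: black housing 200 mm (its x) by 130 mm (its y), 75 mm high over the small green tube caps (12 mm across) that stand in its aluminium block. Origin: centre of its underside. It stands on one side of the loose things and the tray on the other.
Mind the look-alikes: they are no part of the job. Leave any red look-alike of the bottle_white alone.

How it is judged:
On the way, in this order (a step that is already met when the one before it is completed fails the run):
1. the chill block sits flat in the square bay, let go, before the bottle is in it (x of block in the frame of tray between -0.083 and -0.043 m and y of block in the frame of tray between -0.064 and -0.024 m and z of block in the frame of tray below 0.01 m and angle between block's own z axis and vertical below 0.1 rad and contact force between the fingers and block below 0.05 N and linear speed of block below 0.03 m/s), for 0.2 s.
2. the white-capped bottle stands in the well of the block in the tray, let go (all of step 1 and horizontal distance between bottle_white and block below 0.008 m and z of bottle_white in the frame of block between 0.005 and 0.018 m and angle between bottle_white's own z axis and vertical below 0.15 rad and contact force between the fingers and bottle_white below 0.05 N and linear speed of bottle_white below 0.03 m/s), for 0.2 s.
At the end, for the whole second after the job is handed in: Chill block flat in the square bay, within 20 mm of its middle each way; white-capped bottle upright on the well floor, within 8 mm of the block's middle; three green pots upright on the long bay's floor; all released, at rest; the three look-alikes upright, within 15 mm of their start (all of step 2 and x of pot_green_a in the frame of tray between -0.094 and 0.094 m and y of pot_green_a in the frame of tray between 0.018 and 0.074 m and z of each of pot_green_a, pot_green_b, pot_green_c in the frame of tray below 0.01 m and angle between each of pot_green_a, pot_green_b, pot_green_c's own z axis and vertical below 0.12 rad and contact force between the fingers and pot_green_a below 0.05 N and linear speed of each of pot_green_a, pot_green_b, pot_green_c below 0.03 m/s and x of pot_green_b in the frame of tray between -0.094 and 0.094 m and y of pot_green_b in the frame of tray between 0.018 and 0.074 m and contact force between the fingers and pot_green_b below 0.05 N and x of pot_green_c in the frame of tray between -0.094 and 0.094 m and y of pot_green_c in the frame of tray between 0.018 and 0.074 m and contact force between the fingers and pot_green_c below 0.05 N and distance of each of pot_blue, pot_yellow, bottle_black from where it was at the start of the episode below 0.015 m and angle between each of pot_blue, pot_yellow, bottle_black's own z axis and vertical below 0.15 rad); the robot touches nothing.
It fails at once if a look-alike is shifted by more than 15 mm (distance of any of pot_blue, pot_yellow, bottle_black from where it was at the start of the episode above 0.015 m).
It fails at once if a thing is dropped or thrown: faster than 0.6 m/s (a fall of some 18 mm) with no finger on it ((contact force between the fingers and block below 0.02 N and linear speed of block above 0.6 m/s) or (contact force between the fingers and bottle_white below 0.02 N and linear speed of bottle_white above 0.6 m/s) or (contact force between the fingers and pot_green_a below 0.02 N and linear speed of pot_green_a above 0.6 m/s) or (contact force between the fingers and pot_green_b below 0.02 N and linear speed of pot_green_b above 0.6 m/s) or (contact force between the fingers and pot_green_c below 0.02 N and linear speed of pot_green_c above 0.6 m/s)).
It also fails if it takes over 128 s, if anything falls off the work surface, if the arm or the gripper's body presses on something with over 40 N, if the wrist force passes 120 N, or if a joint passes its speed limit or range.

ROBOT

A 7-joint arm with a two-finger parallel gripper is mounted at the origin on the work surface. World frame = base frame: x ahead of the robot, y to its left, z up, the work surface at z = 0. Lengths are in m, angles in rad, forces in N, time in s.
With the tool pointing down it reaches from about 0.4 to 0.875 m from the base axis. Payload 6.5 kg.
Tool frame: the origin (TCP) lies midway between the tips of the shut fingers; the grasp point (between the pads) lies 19 mm behind it (r.hold_point_z is the distance from the TCP to the grasp point, in m); z points along the fingers, y is the line along which they close (so a half turn about z gives the same grasp; the last joint's range is limited). The gripper opens to 88 mm and grips with 3 to 60 N. Pads are 18 mm wide; open, the fingers measure 123 mm over their backs; the gripper's body (75 mm by 187 mm) begins 45 mm behind the grasp point.
Start: joints at [-1.376, 0.536, -0.004, 1.538, 0.003, 1.067, -0.071], TCP at [0.168, 0.628, 0.239] pointing down, gripper open.
Joint ranges: [-2.7, 2.7], [-0.37, 2.16], [-1.27, 1.26], [0.24, 2.4], [-1.31, 4.45], [0.19, 1.91], [-2.76, 2.76]. Speed limits (rad/s): [2.39, 2.39, 3.14, 3.14, 3.14, 3.14, 3.14].

INTERFACE

Orientations are given as a unit quaternion [w, x, y, z].
In Python, from station import r, imaging, order gives the robot as it stands.
- The arm moves only by the shell command python3 -m jog 'ROWS' [FORCE]. ROWS is JSON, one flat list of numbers, 5 for each row, row after row: the shift along the tool's x, y, z in cm, then the turn about the tool's z in rad, then the opening, from -1 (shut) to 1 (fully open). In form: [dx, dy, dz, spin, hand, dx, dy, dz, spin, hand, ...]. A call has 1 to 5 rows; each row shifts and turns the commanded pose from where the row before left it, along the tool's axes as they then stand; what a row does not reach is not made up. A row lasts 1/12 s, in which the tool goes at most 41.7 mm and 7.16 degrees, less where a joint would pass 70% of its speed; a pose out of reach is approached as far as the arm can. A call is refused whole if a number of a shift passes 4.17 or a number of a turn 0.125, either way. A call with a gripper value outside its range is refused whole. The fingers move at their own pace and stop on an object; FORCE is the grip in N (left out, the last holds). Time passes only in rows, so rows that do not move let the fingers close. It gives the time, the measured TCP pose, the force, the opening and the grip force at its end, in the units of the state.
- r.observe(): the state, without advancing time (a new reading comes with each control period).
- imaging.snapshot(name): name is "scene" or "top" or "wrist"; returns a dict with "frame" (400x640x3 uint8, blue, green, red), "range_z" (400x640 float32, m along the optical axis (not along the pixel's ray), 0 where there is no reading), "fx", "fy", "cx", "cy" (pixels), "position" and "rotation" of the camera in the world; the wrist camera has in their place "hand_eye" (4x4, takes a point from camera to tool coordinates, whose origin is the TCP and whose axes are the flange's). Camera axes: x right, y up, looking along -z (the intrinsics and any distortion apply to the point x, -y, -z); pixel columns grow to the right and rows downward; lengths in m; the calibration is good to about 2 mm. A picture is of the moment at which its call begins: read the wrist's pose just before it.
- order.finish_job(): hands the job in; it is judged then, once.
The state is a dict: "t": time; "joints": joint angles; "dq": joint speeds; "joint_torque": joint torques, N m; "tcp_pos": TCP position; "orientation": TCP orientation; "wrist_force": force on the tool from outside, world axes, zero at the start; "moment": the same for the moment, N m; "width": finger opening in m; "grip_force": force on a finger pad.
Only numpy, scipy, OpenCV 4.12 (cv2) and the standard library are available. Lean on these libraries where they do the work, as an engineer would, in place of code of your own. Each camera call takes 0.05 s, during which the arm holds its last target. There are 200 camera calls.

## Working session

There is one attempt and no reset: what is moved stays moved. The work goes in short steps, Python scripts to look and compute and a shell command to move; the robot and the scene stay as the last step left them, time stands still between calls to the robot, and variables do not carry over. Pictures are saved under pics/ and viewed, at most 14 in all, crops included, and the job is handed in when it is done.

```bash
mkdir -p pics; ls; cat > h.py <<'E'
import numpy as np, cv2
from station import r, imaging, order
def pts(s):
    h,w=s['range_z'].shape; u,v=np.meshgrid(np.arange(w),np.arange(h)); d=s['range_z']
    P=np.stack([(u-s['cx'])/s['fx']*d,-(v-s['cy'])/s['fy']*d,-d],-1)
    return P@np.array(s['rotation']).T+np.array(s['position'])
E
python3 - <<'E'
from h import *
for n in('top','scene'):
    s=imaging.snapshot(n); cv2.imwrite(f'pics/{n}0.png',s['frame']); np.savez(f'{n}0.npz',**s)
    print({k:v for k,v in s.items() if k not in('frame','range_z')})
print(r.observe())
E
```

```text
pics
{'fx': 363.73802270857135, 'fy': 363.73802270857135, 'cx': 320.6241437560219, 'cy': 202.7877411790095, 'position': array([ 0.41964536, -0.01617079,  0.7276201 ]), 'rotation': array([-0.70064581, -0.04754342,  0.03933691,  0.7108359 ])}
{'fx': 400.3847895449648, 'fy': 400.3847895449648, 'cx': 312.745433328096, 'cy': 197.12838971710093, 'position': array([1.05147117, 0.36857676, 0.49653152]), 'rotation': array([0.40430341, 0.21659956, 0.41944886, 0.78338116])}
{'t': 0.1, 'joints': array([-1.37620416,  0.53709105, -0.0044134 ,  1.53874318,  0.00260844,
        1.06731776, -0.07119028]), 'dq': array([ 0.00082222, -0.00334572, -0.00040798, -0.00145777,  0.00084517,
        0.00088835, -0.00129014]), 'joint_torque': array([ 2.50972713e-03, -5.72079098e+01,  9.93644111e-01, -2.52231520e+01,
       -5.62270044e-02,  1.34743477e-02,  3.28708666e-05]), 'tcp_pos': array([0.16748841, 0.62748474, 0.23793866]), 'orientation': array([-3.35931240e-05,  1.29995222e-01,  9.91514316e-01, -7.76196444e-04]), 'wrist_force': array([-0.43021055,  0.15367435,  0.75362489]), 'moment': array([-0.03903168, -0.00942187, -0.00171979]), 'grip_force': 0.0, 'width': 0.08771828380981221}
```

View pics/top0.png

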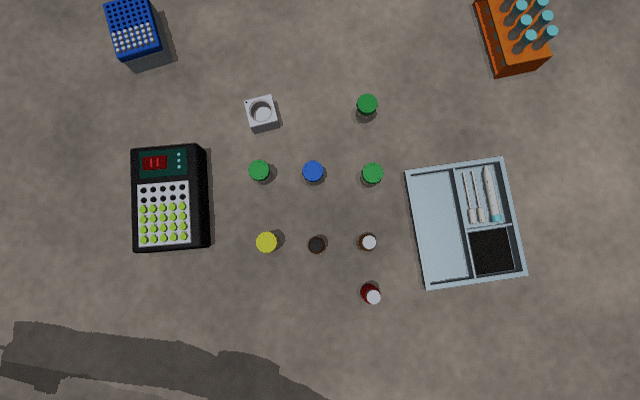

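View pics/scene0.png

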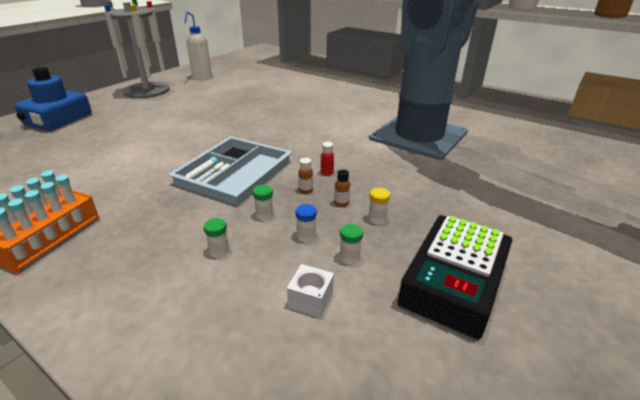

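The top view shows the block at (261,113), with green pots at (259,170), (372,174) and (367,104). The blue pot is at (313,171), the yellow at (266,242) and the black bottle at (317,245). The tray is on the right, with its black mat at (491,251), and the dry bath on the left.

There are two white-capped bottles: (369,242) has an amber body and (372,295) has a red body. The amber one fits the description. I'll confirm it in a crop while measuring.

```bash
cat > h.py <<'E'
import numpy as np, cv2
from scipy.spatial.transform import Rotation as R
from station import r, imaging, order
def pts(s):
    d=s['range_z']; h,w=d.shape; u,v=np.meshgrid(np.arange(w),np.arange(h))
    P=np.stack([(u-s['cx'])/s['fx']*d,-(v-s['cy'])/s['fy']*d,-d],-1)
    q=s['rotation']; return P@R.from_quat([q[1],q[2],q[3],q[0]]).as_matrix().T+s['position']
E
python3 - <<'E'
from h import *
s=np.load('top0.npz'); W=pts(s); Z=W[...,2]
for n,(u,v) in dict(block=(261,113),ga=(259,170),gb=(372,174),gc=(367,104),blue=(313,171),yel=(266,242),blk=(317,245),wht=(369,242),red=(372,295)).items():
    win=np.zeros(Z.shape,bool); win[v-28:v+29,u-25:u+26]=1
    zt=np.percentile(Z[v-4:v+5,u-4:u+5],80) if n!='block' else .045
    m=(win&(abs(Z-zt)<.006)).astype(np.uint8)
    k,l,st,c=cv2.connectedComponentsWithStats(m); i=1+np.argmax(st[1:,4]); p=W[l==i]
    (cx,cy),(w,hh),a=cv2.minAreaRect((p[:,:2]*1000).astype(np.float32))
    print(n,'zt %.3f'%zt,np.round([cx,cy],1),'size',np.round([w,hh],1),'ang',round(a,1),st[i,4])
for n,z0,u0,u1,v0,v1,z1 in(('tray',.02,395,540,140,300,.04),('bath',.03,120,220,130,260,.09)):
    m=np.zeros(Z.shape,bool); m[v0:v1,u0:u1]=1; m&=(Z>z0)&(Z<z1); p=W[m]
    print(n,cv2.minAreaRect((p[:,:2]*1000).astype(np.float32)))
for u,v in((491,251),(434,225),(405,172),(502,157),(527,273),(427,289),(480,220),(300,300)): print(u,v,np.round(W[v,u]*1000,1))
f=np.load('scene0.npz')['frame']; cv2.imwrite('pics/crop.png',cv2.resize(np.hstack([f[130:220,280:400],s['frame'][220:310,310:430]]),None,fx=3,fy=3,interpolation=2))
E
```

```text
block zt 0.045 [689.5 107.2] size [56.8 56.1] ang 14.3 493
ga zt 0.065 [567.  106.7] size [38.  38.2] ang 37.9 339
gb zt 0.065 [ 557.7 -106.1] size [39.1 38.2] ang 68.2 347
gc zt 0.065 [691.7 -99.4] size [38.5 37.8] ang 18.3 326
blue zt 0.065 [563.9   6.2] size [38.9 37.4] ang 0.4 339
yel zt 0.065 [432.4  91.4] size [37.5 37.8] ang 29.2 360
blk zt 0.079 [425.6   1. ] size [22.6 22.5] ang 44.3 151
wht zt 0.079 [429.5 -93.2] size [23.2 23. ] ang 89.6 154
red zt 0.079 [334.4 -97.9] size [23.6 23.4] ang 43.8 167
tray ((466.3855895996094, -284.9368896484375), (234.41505432128906, 197.194091796875), 7.6296491622924805)
bath ((519.511474609375, 281.3050842285156), (200.3035888671875, 129.89215087890625), 4.343920707702637)
491 251 [ 408.8 -341.     4.3]
434 225 [ 461.4 -233.     2.4]
405 172 [ 564.1 -174.1   28.8]
502 157 [ 590.7 -364.1   29.3]
527 273 [ 367.5 -393.4   30.6]
427 289 [ 340.4 -205.3   30.4]
480 220 [ 469.2 -319.2   14.8]
300 300 [318.8  34.6  -1. ]
```

View pics/crop.png

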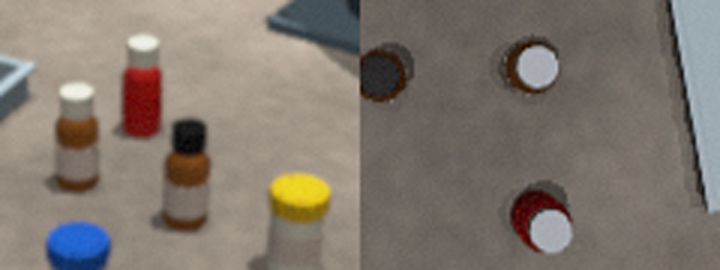

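The crop confirms it: the white-capped amber bottle is top (369,242), and the red one (372,295) is to be left alone. All the measured heights and sizes match the descriptions. The tray centre is about (466,-285) mm, yaw 7.6°. I'll start with a high transit to the block.

```bash
cat > go.py <<'E'
# usage: go.py x y z(mm) yaw_of_tool_y(deg)  -> remaining tool-frame shift (cm) and spin (rad)
import sys; from h import *
x,y,z,a=map(float,sys.argv[1:5]); o=r.observe(); q=o['orientation']
M=R.from_quat([q[1],q[2],q[3],q[0]]).as_matrix()
d=M.T@(np.array([x,y,z])/1000-o['tcp_pos'])*100
yaw=np.degrees(np.arctan2(M[1,1],M[0,1])); e=(a-yaw+90)%180-90
print('t %.2f'%o['t'],'tcp',np.round(o['tcp_pos']*1000,1),'yaw %.1f'%yaw,'tilt',np.round(M[:2,2],4),'| shift',np.round(d,2),'spin %.3f'%-np.radians(e),'| w %.1f g %.1f'%(o['width']*1e3,o['grip_force']),'F',np.round(o['wrist_force'],1),'j7 %.2f'%o['joints'][6])
E
cat > /dev/null; python3 -m jog '[-3.19,-1.84,0,0,1,-3.19,-1.84,0,0,1,-3.19,-1.84,0,0,1,-3.19,-1.84,0,0,1,-3.19,-1.84,0,0,1]'
python3 go.py 689.5 107.2 180 14.3
```

```text
t: 0.52
tcp_pos: [0.2989, 0.4963, 0.2384]
orientation: [-0.0, 0.13, 0.992, -0.0]
wrist_force: [0.0, -0.1, -0.0]
width: 0.0882
grip_force: 0.0
t 0.52 tcp [298.9 496.3 238.4] yaw 75.1 tilt [-0.0002 -0.0006] | shift [-47.77 -27.54   5.86] spin 1.061 | w 88.2 g 0.0 F [ 0.  -0.1 -0. ] j7 0.22
```

```bash
python3 -m jog '[-3.19,-1.84,0,0,1,-3.19,-1.84,0,0,1,-3.19,-1.84,0,0,1,-3.19,-1.84,0,0,1,-3.19,-1.84,0,0,1]' >/dev/null
python3 -m jog '[-3.19,-1.84,0,0,1,-3.19,-1.84,0,0,1,-3.19,-1.84,0,0,1,-3.19,-1.84,0,0,1,-3.19,-1.84,0,0,1]' >/dev/null
python3 -m jog '[-3.19,-1.84,0,0,1,-3.19,-1.84,0,0,1,-3.19,-1.84,0,0,1,-3.19,-1.84,0,0,1,-3.19,-1.84,0,0,1]' >/dev/null
python3 -m jog '[0,0,1,0.118,1,0,0,1,0.118,1,0,0,1,0.118,1,0,0,1,0.118,1,0,0,1,0.118,1]' >/dev/null
python3 -m jog '[0,0,0,0.118,1,0,0,0,0.118,1,0,0,0,0.118,1,0,0,0,0.118,1,0,0,0,0,1]' >/dev/null
python3 go.py 689.5 107.2 180 14.3
```

```text
t 2.60 tcp [688.8 108.2 188.1] yaw 14.0 tilt [-0.001  -0.0005] | shift [-0.12  0.05  0.81] spin -0.005 | w 88.0 g 0.0 F [ 0.5 -0.9  0. ] j7 0.25
```

```bash
python3 -m jog '[-0.12,0.05,3.2,0,1,0,0,3.2,0,1,0,0,3.2,0,1,0,0,3,0,1,0,0,0,0,1]' >/dev/null
python3 -m jog '[0,0,1.5,0,1,0,0,1.2,0,1,0,0,0,0,1,0,0,0,0,1]'>/dev/null
python3 go.py 689.5 107.2 32 14.3
python3 - <<'E'
from h import *
cv2.imwrite('pics/w1.png',imaging.snapshot('wrist')['frame'])
E
```

```text
t 3.35 tcp [690.2 107.   36.2] yaw 14.2 tilt [0.0005 0.0001] | shift [ 0.04 -0.07  0.42] spin -0.001 | w 88.2 g 0.0 F [-0.5  0.5 -0.7] j7 0.30
```

View pics/w1.png

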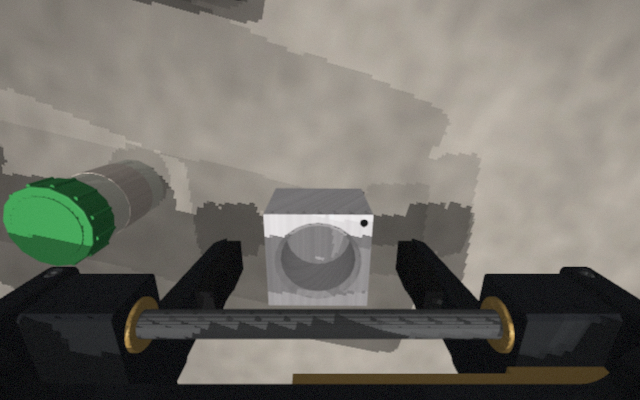

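The block (318,255) sits squarely between the open fingers (225 and 415). Lowering 4 mm, then gripping.

```bash
python3 -m jog '[0,0,0.42,0,1,0,0,0,0,0.2,0,0,0,0,0,0,0,0,0,0,0,0,0,0,0]' 40 >/dev/null
python3 -m jog '[0,0,0,0,0,0,0,0,0,0,0,0,0,0,0,0,0,0,0,0,0,0,0,0,0]' >/dev/null; python3 go.py 689.5 107.2 32 14.3
python3 -m jog '[0,0,-0.5,0,0,0,0,-1,0,0,0,0,-1,0,0,0,0,-1,0,0,0,0,0,0,0]' >/dev/null; python3 go.py 689.5 107.2 160 7.6
```

```text
t 4.23 tcp [689.9 106.9  31.7] yaw 14.2 tilt [0. 0.] | shift [ 0.04 -0.04 -0.03] spin -0.002 | w 55.5 g 40.0 F [-0.6  0.1  2.7] j7 0.30
t 4.65 tcp [691.8 107.   69.6] yaw 14.2 tilt [0.0044 0.0006] | shift [ 0.07 -0.18 -9.04] spin 0.115 | w 55.6 g 40.0 F [ 0.8  0.8 -2.5] j7 0.29
```

```bash
python3 -m jog '[0,0,-2,0,0,0,0,-2,0,0,0,0,-2,0,0,0,0,-2,0,0,0,0,-1,0.115,0]' >/dev/null; python3 go.py 409.8 -336.8 160 7.6
```

```text
t 5.07 tcp [691.2 106.7 159.7] yaw 7.6 tilt [0.0037 0.001 ] | shift [-40.23 -33.78  -0.18] spin 0.000 | w 55.8 g 40.0 F [ 1.1 -0.4 -4.7] j7 0.16
```

```bash
python3 -m jog '[-1,-0.8,0,0,0,-2,-1.6,0,0,0,-2.2,-1.9,0,0,0,-2.2,-1.9,0,0,0,-2.2,-1.9,0,0,0]' >/dev/null
python3 -m jog '[-2.2,-1.9,0,0,0,-2.2,-1.9,0,0,0,-2.2,-1.9,0,0,0,-2.2,-1.9,0,0,0,-2.2,-1.9,0,0,0]' >/dev/null
python3 -m jog '[-2.2,-1.9,0,0,0,-2.2,-1.9,0,0,0,-2.2,-1.9,0,0,0,-2.2,-1.9,0,0,0,-2.2,-1.9,0,0,0]' >/dev/null
python3 -m jog '[-2.2,-1.9,0,0,0,-2.2,-1.9,0,0,0,-2.2,-1.9,0,0,0,-2.2,-1.9,0,0,0,-1,-0.8,0,0,0]' >/dev/null
python3 -m jog '[0,0,0,0,0,0,0,0,0,0,0,0,0,0,0]' >/dev/null
python3 go.py 409.8 -336.8 60 7.6
python3 - <<'E'
from h import *
cv2.imwrite('pics/w2.png',imaging.snapshot('wrist')['frame'])
E
```

```text
t 6.98 tcp [ 393.8 -349.5  156.6] yaw 7.7 tilt [0.0007 0.0008] | shift [1.04 1.75 9.66] spin 0.001 | w 55.6 g 40.0 F [ 0.3 -0.9 -3.7] j7 1.06
```

View pics/w2.png

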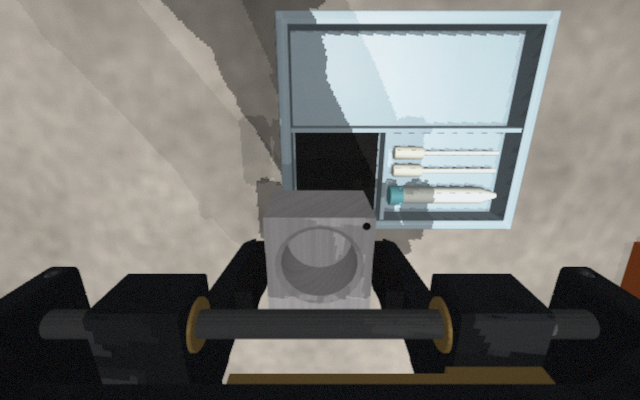

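The block is level in the grip (320,250) and aligned with the bay (335,165). I'll correct by (1.04, 1.75) cm and descend.

```bash
python3 -m jog '[0.5,0.9,0,0,0,0.54,0.85,0,0,0,0,0,2,0,0,0,0,2.5,0,0,0,0,2.5,0,0]' >/dev/null
python3 -m jog '[0,0,2,0,0,0,0,1,0,0,0,0,0.5,0,0,0,0,0,0,0,0,0,0,0,0]' >/dev/null
python3 go.py 409.8 -336.8 36 7.6
python3 - <<'E'
from h import *
cv2.imwrite('pics/w3.png',imaging.snapshot('wrist')['frame'])
E
```

```text
t 7.87 tcp [ 409.9 -338.    52.2] yaw 7.7 tilt [ 0.0011 -0.0006] | shift [0.12 0.01 1.62] spin 0.001 | w 55.6 g 40.0 F [ 0.5  0.1 -3.6] j7 1.11
```

View pics/w3.png

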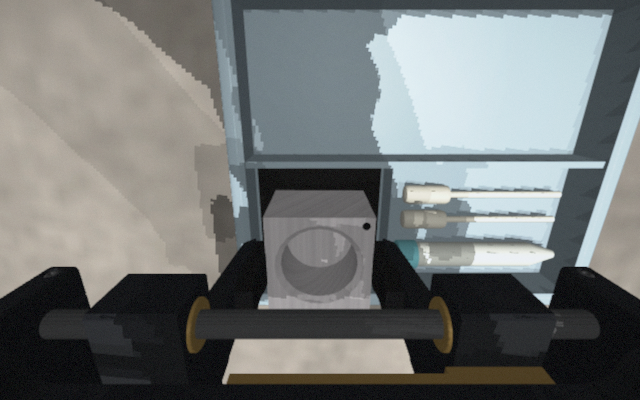

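The block is centred between the bay walls (258–382). Lowering it to the mat.

```bash
python3 -m jog '[0.1,0,0.5,0,0,0,0,0.5,0,0,0,0,0.3,0,0,0,0,0,0,0,0,0,0,0,0]' >/dev/null
python3 go.py 409.8 -336.8 36 7.6
python3 -m jog '[0,0,0.15,0,0,0,0,0.1,0,0,0,0,0,0,0]' >/dev/null
python3 go.py 409.8 -336.8 36 7.6
```

```text
t 8.33 tcp [ 408.7 -336.8   38.4] yaw 7.6 tilt [-0.0003  0.0002] | shift [-0.01  0.11  0.24] spin 0.000 | w 55.5 g 40.0 F [ 0.1 -0.1 -2.9] j7 1.12
t 8.58 tcp [ 408.8 -336.9   35.9] yaw 7.6 tilt [-0.0001  0.    ] | shift [-0.    0.1  -0.01] spin 0.000 | w 55.1 g 40.0 F [-0.7 -0.6 -3.5] j7 1.13
```

```bash
python3 -m jog '[0,0,0.1,0,0,0,0,0,0,0]' >/dev/null; python3 go.py 409.8 -336.8 36 7.6
python3 -m jog '[0,0,0.1,0,0,0,0,0,0,0]' >/dev/null; python3 go.py 409.8 -336.8 36 7.6
```

```text
t 8.75 tcp [ 408.9 -336.9   35.6] yaw 7.6 tilt [0.0003 0.0004] | shift [ 0.    0.1  -0.04] spin 0.000 | w 55.9 g 40.0 F [-1.4  2.1  4.7] j7 1.13
t 8.92 tcp [ 408.9 -337.    35.6] yaw 7.6 tilt [0.0006 0.0009] | shift [ 0.01  0.09 -0.04] spin 0.000 | w 55.6 g 40.0 F [-4.4  5.  17.6] j7 1.13
```

On the floor (contact force is up). Relaxing, releasing and rising.

```bash
python3 -m jog '[0,0,-0.18,0,0,0,0,0,0,0,0,0,0,0,0.6,0,0,0,0,0.6,0,0,0,0,0.6]' 20 >/dev/null; python3 go.py 409.8 -336.8 36 7.6
python3 -m jog '[0,0,-1,0,0.6,0,0,-2,0,0.6,0,0,-4,0,0.6,0,0,-4,0,0.6,0,0,-3,0,0.6]' >/dev/null
python3 go.py 429.5 -93.2 160 14.3
```

```text
t 9.33 tcp [ 409.1 -337.1   35.9] yaw 7.6 tilt [ 0.0004 -0.0004] | shift [ 0.02  0.08 -0.01] spin 0.000 | w 70.4 g 0.0 F [ 0.7 -0.2  0.1] j7 1.13
t 9.75 tcp [ 409.  -337.6  179.1] yaw 7.6 tilt [ 0.0017 -0.0013] | shift [23.96  5.25  1.89] spin -0.117 | w 70.6 g 0.0 F [ 1.6 -0.5  0.1] j7 1.01
```

```bash
python3 -m jog '[3,0.65,0,0,0.6,3,0.65,0,0,0.6,3,0.65,0,0,0.6,3,0.65,0,0,0.6,3,0.65,0,0,0.6]' >/dev/null
python3 -m jog '[3,0.65,0,0,0.6,3,0.65,0,0,0.6,3,0.65,0,0,0.6,0,0,0,0,0.6]' >/dev/null
python3 go.py 429.5 -93.2 64 7.6
python3 - <<'E'
from h import *
s=imaging.snapshot('top'); np.savez('top1.npz',**s); cv2.imwrite('pics/t1.png',cv2.resize(s['frame'][130:310,300:560],None,fx=3,fy=3))
W=pts(s);Z=W[...,2]; m=np.zeros(Z.shape,bool); m[210:300,455:545]=1
p=W[m&(Z>.042)&(Z<.056)]; print(len(p),p[:,2].mean(),cv2.minAreaRect((p[:,:2]*1000).astype(np.float32)))
E
```

```text
t 10.50 tcp [429.  -86.4 176.2] yaw 8.0 tilt [0.     0.0027] | shift [-0.71 -0.05 11.22] spin 0.008 | w 70.7 g 0.0 F [-0.4  0.2 -0.1] j7 0.44
0 nan ((0.0, 0.0), (0.0, 0.0), 0.0)<stdin>:4: RuntimeWarning: Mean of empty slice.
  ret = ret.dtype.type(ret / rcount)
```

View pics/t1.png

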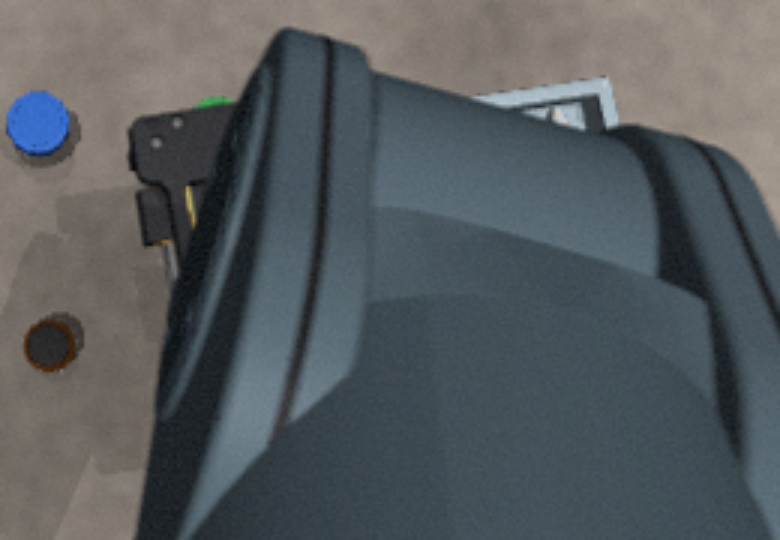

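The arm hides the tray from the top camera here. The block's place is known from the release pose anyway: TCP (409,-337). Next I'll check the bottle with the wrist camera.

```bash
python3 -m jog '[-0.7,-0.05,2,0.008,0.2,0,0,2,0,0.2,0,0,2,0,0.2,0,0,1,0,0.2,0,0,0,0,0.2]' >/dev/null
cat > wr.py <<'E'
# wrist camera: median-rect centre of points in z band near given world xy (mm): wr.py x y z0 z1
import sys; from h import *
x,y,z0,z1=map(float,sys.argv[1:5]); o=r.observe(); s=imaging.snapshot('wrist')
d=s['range_z']; u,v=np.meshgrid(np.arange(640),np.arange(400))
P=np.stack([(u-s['cx'])/s['fx']*d,-(v-s['cy'])/s['fy']*d,-d,np.ones_like(d)],-1)@np.array(s['hand_eye']).T
q=o['orientation']; W=(P[...,:3]@R.from_quat([q[1],q[2],q[3],q[0]]).as_matrix().T+o['tcp_pos'])*1000
m=(d>0)&(np.hypot(W[...,0]-x,W[...,1]-y)<45)&(W[...,2]>z0)&(W[...,2]<z1)
p=W[m]; print(m.sum(),'px',np.argwhere(m).mean(0).round(),'z',p[:,2].mean().round(1),cv2.minAreaRect(p[:,:2].astype(np.float32)))
cv2.imwrite(sys.argv[5],s['frame'])
E
python3 go.py 429.5 -93.2 61 7.6; python3 wr.py 429.5 -93.2 75 83 pics/w4.png
```

```text
t 10.97 tcp [ 427.6 -100.   104.6] yaw 7.1 tilt [-0.0032 -0.0003] | shift [0.65 0.29 4.36] spin -0.009 | w 53.3 g 0.0 F [-0.6  0.1  0.5] j7 0.56
1080 px [225. 322.] z 78.3 ((427.7657165527344, -93.2684555053711), (24.139480590820312, 24.091135025024414), 86.90705108642578)
```

View pics/w4.png

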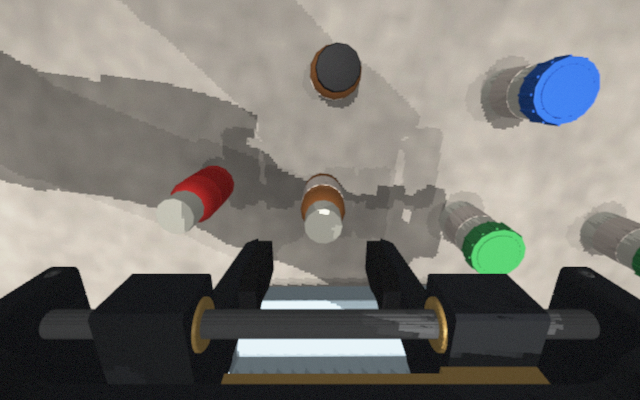

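The amber white-capped bottle is at (322,225), between the fingers, and the red one is well clear at (190,205). The wrist camera puts the cap at (427.8,-93.3), which agrees with the top view.

```bash
python3 -m jog '[0,0,0,0,0.2,0,0,0,0,0.2,0,0,0,0,0.2]' >/dev/null; python3 go.py 428.5 -93.2 61 7.6
```

```text
t 11.27 tcp [429.7 -99.3 106.8] yaw 7.2 tilt [ 0.0019 -0.0001] | shift [ 0.62 -0.05  4.57] spin -0.008 | w 53.2 g 0.0 F [-0.8  0.4  0.5] j7 0.56
```

```bash
python3 -m jog '[0.62,-0.05,0,0,0.2,0,0,1.5,0,0.2,0,0,1.5,0,0.2,0,0,1.2,0,0.2,0,0,0,0,0.2]' >/dev/null
python3 -m jog '[0,0,0,0,0.2,0,0,0,0,0.2]' >/dev/null; python3 go.py 428.5 -93.2 61 7.6; python3 wr.py 428.5 -93.2 75 83 pics/w5.png
```

```text
t 11.85 tcp [428.1 -92.9  64.5] yaw 7.2 tilt [ 0.0008 -0.    ] | shift [-0.03  0.04  0.35] spin -0.008 | w 52.8 g 0.0 F [ 0.2 -0.2  0.5] j7 0.60
2240 px [266. 320.] z 78.5 ((426.6737976074219, -93.23656463623047), (81.61053466796875, 24.800508499145508), 6.687466621398926)
```

```bash
python3 -m jog '[-0.03,0,0.3,0,0.2,0,0,0,0,-0.6,0,0,0,0,-0.6,0,0,0,0,-0.6,0,0,0,0,-0.6]' 20 >/dev/null
python3 -m jog '[0,0,0,0,-0.6,0,0,0,0,-0.6,0,0,0,0,-0.6]' >/dev/null; python3 go.py 428.5 -93.2 61 7.6
python3 -m jog '[0,0,-0.5,0,-0.6,0,0,-1,0,-0.6,0,0,-2,0,-0.6,0,0,-3,0,-0.6,0,0,-3,0,-0.6]' >/dev/null
python3 -m jog '[0,0,-2,0,-0.6,0,0,0,0,-0.6,0,0,0,0,-0.6]' >/dev/null;python3 go.py 409 -337 190 7.6
```

```text
t 12.57 tcp [427.7 -93.3  60.9] yaw 7.2 tilt [ 0.0001 -0.    ] | shift [ 0.01  0.08 -0.01] spin -0.008 | w 24.2 g 20.0 F [-0.3 -0.2  0.7] j7 0.60
t 13.23 tcp [428.4 -93.2 177. ] yaw 7.2 tilt [0.003  0.0005] | shift [-23.95  -4.97  -1.32] spin -0.007 | w 24.1 g 20.0 F [ 0.1  0.7 -1.2] j7 0.45
```

```bash
python3 -m jog '[-1.2,-0.25,0,-0.007,-0.6,-2.4,-0.5,0,0,-0.6,-2.4,-0.5,0,0,-0.6,-2.4,-0.5,0,0,-0.6,-2.4,-0.5,0,0,-0.6]' >/dev/null
python3 -m jog '[-2.4,-0.5,0,0,-0.6,-2.4,-0.5,0,0,-0.6,-2.4,-0.5,0,0,-0.6,-2.4,-0.5,0,0,-0.6,-2.4,-0.5,0,0,-0.6]' >/dev/null
python3 -m jog '[-1.1,-0.22,0,0,-0.6,0,0,0,0,-0.6,0,0,0,0,-0.6,0,0,0,0,-0.6,0,0,0,0,-0.6]' >/dev/null
python3 go.py 409 -337 120 7.6
```

```text
t 14.48 tcp [ 410.2 -334.9  175.5] yaw 7.7 tilt [-0.0004  0.0014] | shift [-0.2  -0.15  5.55] spin 0.002 | w 24.5 g 20.0 F [ 0.1  0.2 -0.6] j7 1.02
```

```bash
python3 -m jog '[-0.2,-0.15,0,0,-0.6,0,0,1.5,0,-0.6,0,0,2,0,-0.6,0,0,1.8,0,-0.6,0,0,0,0,-0.6]' >/dev/null
python3 -m jog '[0,0,0,0,-0.6,0,0,0,0,-0.6,0,0,0,0,-0.6]' >/dev/null
python3 go.py 409 -337 118 7.6; python3 wr.py 409 -337 40 53 pics/w6.png
```

```text
t 15.15 tcp [ 409.3 -339.4  124. ] yaw 7.6 tilt [ 0.0016 -0.001 ] | shift [ 0.24 -0.    0.6 ] spin -0.000 | w 24.6 g 20.0 F [ 0.7  0.2 -0.5] j7 1.07
2206 px [193. 318.] z 47.8 ((407.766357421875, -336.03662109375), (56.10569763183594, 56.25734329223633), 7.342321395874023)
```

View pics/w6.png

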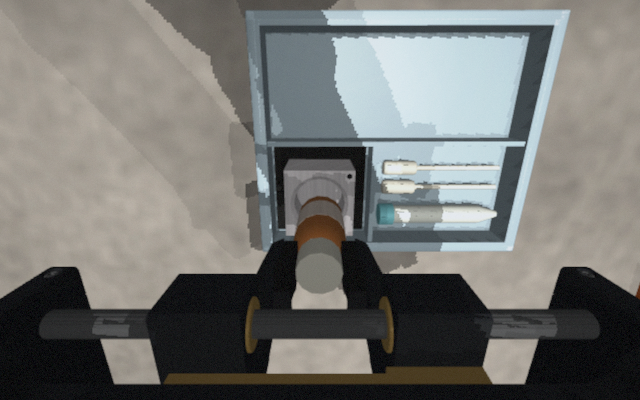

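The block sits square in the bay at (318,195) with the bottle above it. The wrist camera puts the block centre at (407.8,-336.0) and the release pose says (409,-337), so I'll aim for (408.8,-336.8).

```bash
python3 -m jog '[0.26,-0.02,0.5,0,-0.6,0,0,0,0,-0.6,0,0,0,0,-0.6,0,0,0,0,-0.6]' >/dev/null
python3 go.py 408.8 -336.8 78 7.6
```

```text
t 15.53 tcp [ 408.1 -336.4  117.9] yaw 7.6 tilt [ 0.0001 -0.    ] | shift [-0.05  0.06  3.99] spin -0.000 | w 24.6 g 20.0 F [ 0.9  0.4 -1.5] j7 1.07
```

```bash
python3 -m jog '[-0.03,0.05,0.6,0,-0.6,0,0,0.6,0,-0.6,0,0,0.6,0,-0.6,0,0,0.4,0,-0.6,0,0,0,0,-0.6]' >/dev/null
python3 go.py 408.8 -336.8 78 7.6
python3 -m jog '[0,0,0.5,0,-0.6,0,0,0.5,0,-0.6,0,0,0.4,0,-0.6,0,0,0,0,-0.6,0,0,0,0,-0.6]' >/dev/null
python3 go.py 408.8 -336.8 78 7.6
```

```text
t 15.95 tcp [ 407.9 -336.2   94.6] yaw 7.6 tilt [-0.0017  0.0011] | shift [-0.08  0.08  1.66] spin -0.001 | w 24.3 g 20.0 F [ 0.4 -0.9 -0.6] j7 1.09
t 16.37 tcp [ 408.4 -336.6   81.6] yaw 7.6 tilt [-0.0004  0.0003] | shift [-0.03  0.03  0.36] spin -0.001 | w 24.5 g 20.0 F [-0.3  0.2 -1.1] j7 1.11
```

```bash
python3 -m jog '[0,0,0.2,0,-0.6,0,0,0.1,0,-0.6,0,0,0,0,-0.6]' >/dev/null
python3 go.py 408.8 -336.8 78 7.6
python3 -m jog '[0,0,0.1,0,-0.6,0,0,0,0,-0.6]' >/dev/null
python3 go.py 408.8 -336.8 78 7.6
```

```text
t 16.62 tcp [ 408.6 -336.6   78.8] yaw 7.6 tilt [0.0001 0.    ] | shift [-0.02  0.01  0.08] spin -0.001 | w 24.1 g 20.0 F [ 0.5 -0.3 -1.5] j7 1.11
t 16.78 tcp [ 408.8 -336.7   77.9] yaw 7.6 tilt [ 0.0003 -0.0002] | shift [-0.01  0.   -0.01] spin -0.001 | w 24.4 g 20.0 F [-0.3  0.3  0.2] j7 1.11
```

Touching down at the expected height (77.9 mm). One small nudge, then release.

```bash
python3 -m jog '[0,0,0.05,0,-0.6,0,0,0,0,-0.6]' >/dev/null; python3 go.py 408.8 -336.8 78 7.6
python3 -m jog '[0,0,0,0,-0.1,0,0,0,0,-0.1,0,0,0,0,-0.1,0,0,0,0,-0.1,0,0,0,0,-0.1]' >/dev/null
python3 -m jog '[0,0,-1,0,-0.1,0,0,-2,0,-0.1,0,0,-3,0,-0.1,0,0,-2,0,-0.1,0,0,-1,0,-0.1]' >/dev/null
python3 -m jog '[0,0,0,0,0,0,0,0,0,0,0,0,0,0,0.2]' >/dev/null
python3 go.py 557.7 -106.1 170 7.6;python3 wr.py 408.8 -336.8 85 103 pics/w7.png
```

```text
t 16.95 tcp [ 409.  -337.    77.8] yaw 7.6 tilt [ 0.0009 -0.0005] | shift [ 0.02 -0.02 -0.02] spin -0.001 | w 24.4 g 19.9 F [-0.3  0.2  5.2] j7 1.11
t 18.03 tcp [ 408.1 -336.   166.3] yaw 7.6 tilt [-0.0014  0.0011] | shift [20.81 17.86 -0.37] spin -0.000 | w 48.7 g 0.0 F [-0.6  0.7  0. ] j7 1.03
784 px [209. 321.] z 94.7 ((408.5958251953125, -336.7807922363281), (24.111726760864258, 24.678878784179688), 23.912620544433594)
```

View pics/w7.png

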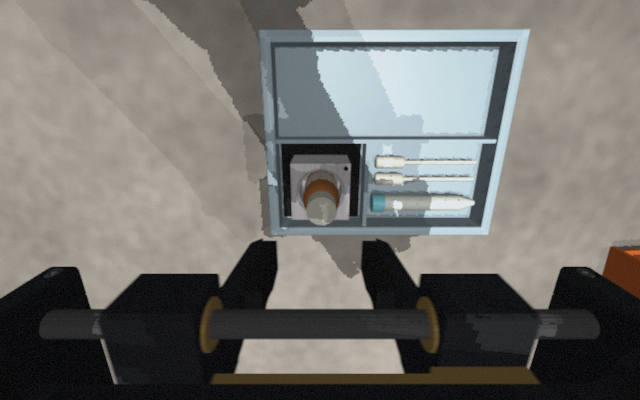

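The bottle is standing in the well (320,195), cap at (408.6,-336.8) with its top at about 95 mm. Next is green pot b.

```bash
python3 -m jog '[2.6,2.23,0,0,0.6,2.6,2.23,0,0,0.6,2.6,2.23,0,0,0.6,2.6,2.23,0,0,0.6,2.6,2.23,0,0,0.6]' >/dev/null
python3 -m jog '[2.6,2.23,0,0,0.6,2.6,2.23,0,0,0.6,2.5,2.2,0,0,0.6,0,0,0,0,0.6,0,0,0,0,0.6]' >/dev/null
python3 -m jog '[0,0,2,0,0.6,0,0,2,0,0.6,0,0,2,0,0.6,0,0,0,0,0.6,0,0,0,0,0.6]' >/dev/null
python3 go.py 557.7 -106.1 45 7.6;python3 wr.py 557.7 -106.1 60 68 pics/w8.png
```

```text
t 19.33 tcp [ 556.2 -109.4  106.4] yaw 7.4 tilt [-0.0034 -0.0005] | shift [0.31 0.22 6.14] spin -0.003 | w 70.4 g 0.0 F [-0.3  0.1  0.3] j7 0.57
2273 px [219. 322.] z 64.5 ((556.6666259765625, -105.34001922607422), (39.00545883178711, 39.67591857910156), 2.394932746887207)
```

```bash
python3 -m jog '[0.33,0.1,1.5,0,0.6,0,0,2,0,0.6,0,0,1.5,0,0.6,0,0,1.1,0,0.6,0,0,0,0,0.6]' 20 >/dev/null
python3 -m jog '[0,0,0,0,0.6,0,0,0,0,-0.3,0,0,0,0,-0.3,0,0,0,0,-0.3,0,0,0,0,-0.3]' 20 >/dev/null
python3 -m jog '[0,0,0,0,-0.3,0,0,0,0,-0.3,0,0,0,0,-0.3]' >/dev/null; python3 go.py 557.7 -106.1 45 7.6
python3 -m jog '[0,0,-1,0,-0.3,0,0,-2,0,-0.3,0,0,-3,0,-0.3,0,0,-3,0,-0.3,0,0,-2,0,-0.3]' >/dev/null
python3 -m jog '[0,0,0,0,-0.3,0,0,0,0,-0.3]' >/dev/null;python3 go.py 533.7 -229.5 160 7.6
```

```text
t 20.47 tcp [ 558.7 -104.7   46.6] yaw 7.6 tilt [ 0.0005 -0.0001] | shift [-0.13 -0.12  0.16] spin -0.001 | w 38.5 g 20.0 F [-0.7  0.5  2.9] j7 0.60
t 21.05 tcp [ 559.1 -104.5  157.6] yaw 7.6 tilt [0.0024 0.0001] | shift [-12.05  -4.16  -0.25] spin -0.000 | w 38.4 g 20.0 F [ 0.   0.6 -0.7] j7 0.53
```

```bash
python3 -m jog '[-1.2,-0.42,0,0,-0.3,-2.4,-0.83,0,0,-0.3,-2.4,-0.83,0,0,-0.3,-2.4,-0.83,0,0,-0.3,-2.4,-0.83,0,0,-0.3]' >/dev/null
python3 -m jog '[-1.25,-0.42,0,0,-0.3,0,0,0,0,-0.3,0,0,2,0,-0.3,0,0,2,0,-0.3,0,0,2,0,-0.3]' >/dev/null
python3 -m jog '[0,0,2,0,-0.3,0,0,1,0,-0.3,0,0,0,0,-0.3,0,0,0,0,-0.3,0,0,0,0,-0.3]' >/dev/null
python3 go.py 533.7 -229.5 51 7.6
```

```text
t 22.30 tcp [ 533.8 -229.5   67.2] yaw 7.6 tilt [ 0.0012 -0.0003] | shift [-0.   -0.01  1.62] spin -0.000 | w 38.0 g 20.0 F [ 0.7 -0.5 -0.1] j7 0.82
```

```bash
python3 -m jog '[0,0,0.6,0,-0.3,0,0,0.6,0,-0.3,0,0,0.25,0,-0.3,0,0,0,0,-0.3,0,0,0,0,-0.3]' >/dev/null
python3 go.py 533.7 -229.5 50.6 7.6
python3 -m jog '[0,0,0.15,0,-0.3,0,0,0.05,0,-0.3,0,0,0,0,-0.3]' >/dev/null
python3 go.py 533.7 -229.5 50.6 7.6
```

```text
t 22.72 tcp [ 533.  -229.5   51.7] yaw 7.6 tilt [-0.0003  0.0001] | shift [-0.01  0.07  0.11] spin -0.001 | w 38.5 g 20.0 F [ 0.5 -0.2  0.3] j7 0.83
t 22.97 tcp [ 533.4 -229.9   50.6] yaw 7.5 tilt [ 0.0008 -0.0002] | shift [0.04 0.04 0.  ] spin -0.001 | w 38.6 g 20.0 F [-2.3  0.3  5.3] j7 0.83
```

```bash
python3 -m jog '[0,0,-0.05,0,0.25,0,0,0,0,0.25,0,0,0,0,0.25,0,0,0,0,0.25,0,0,0,0,0.25]' >/dev/null
python3 -m jog '[0,0,-1,0,0.25,0,0,-3,0,0.25,0,0,-3,0,0.25,0,0,-3,0,0.25,0,0,-1,0,0.25]' >/dev/null
python3 -m jog '[0,0,0,0,0.6,0,0,0,0,0.6]' >/dev/null
python3 go.py 691.7 -99.4 105 7.6
```

```text
t 23.97 tcp [ 533.1 -229.2  160.4] yaw 7.6 tilt [0.0006 0.0002] | shift [10.78 17.43  5.55] spin -0.000 | w 66.3 g 0.0 F [-0.5  0.3  0.1] j7 0.75
```

```bash
python3 -m jog '[1.8,2.9,0,0,0.6,1.8,2.9,0,0,0.6,1.8,2.9,0,0,0.6,1.8,2.9,0,0,0.6,1.8,2.9,0,0,0.6]' >/dev/null
python3 -m jog '[1.78,2.93,1,0,0.6,0,0,2.5,0,0.6,0,0,2,0,0.6,0,0,0,0,0.6,0,0,0,0,0.6]' >/dev/null
python3 -m jog '[0,0,0,0,0.6,0,0,0,0,0.6]' >/dev/null
python3 go.py 691.7 -99.4 45 7.6;python3 wr.py 691.7 -99.4 60 68 pics/w9.png
```

```text
t 24.97 tcp [ 692.2 -100.5  106.5] yaw 7.5 tilt [ 0.0016 -0.0004] | shift [ 0.12 -0.04  6.15] spin -0.002 | w 70.8 g 0.0 F [-0.3 -0.   0.5] j7 0.50
2253 px [222. 319.] z 64.5 ((691.3703002929688, -99.04915618896484), (38.8347053527832, 39.28600311279297), 6.24122428894043)
```

```bash
python3 -m jog '[0.12,-0.04,1.5,0,0.6,0,0,2,0,0.6,0,0,1.6,0,0.6,0,0,1,0,0.6,0,0,0,0,0.6]' 20 >/dev/null
python3 -m jog '[0,0,0,0,0.6,0,0,0,0,-0.3,0,0,0,0,-0.3,0,0,0,0,-0.3,0,0,0,0,-0.3]' >/dev/null
python3 -m jog '[0,0,0,0,-0.3,0,0,0,0,-0.3,0,0,0,0,-0.3]' >/dev/null; python3 go.py 691.7 -99.4 45 7.6
python3 -m jog '[0,0,-1,0,-0.3,0,0,-2,0,-0.3,0,0,-3,0,-0.3,0,0,-3,0,-0.3,0,0,-3,0,-0.3]' >/dev/null
python3 -m jog '[0,0,-1,0,-0.3,0,0,0,0,-0.3,0,0,0,0,-0.3]' >/dev/null;python3 go.py 460.3 -239.3 175 7.6
```

```text
t 26.10 tcp [691.5 -98.6  44.8] yaw 7.6 tilt [ 0.0008 -0.    ] | shift [-0.08  0.01 -0.02] spin -0.001 | w 38.4 g 20.0 F [-0.3 -0.   2. ] j7 0.52
t 26.77 tcp [690.8 -98.4 174. ] yaw 7.6 tilt [-0.0003  0.0003] | shift [-10.93 -24.7   -0.1 ] spin -0.001 | w 38.1 g 20.0 F [-0.5 -0.  -0.9] j7 0.48
```

```bash
python3 -m jog '[-0.55,-1.23,0,0,-0.3,-1.09,-2.47,0,0,-0.3,-1.09,-2.47,0,0,-0.3,-1.09,-2.47,0,0,-0.3,-1.09,-2.47,0,0,-0.3]' >/dev/null
python3 -m jog '[-1.09,-2.47,0,0,-0.3,-1.09,-2.47,0,0,-0.3,-1.09,-2.47,0,0,-0.3,-1.09,-2.47,0,0,-0.3,-1.09,-2.47,0,0,-0.3]' >/dev/null
python3 -m jog '[-0.57,-1.24,0,0,-0.3,0,0,0,0,-0.3,0,0,0,0,-0.3,0,0,2,0,-0.3,0,0,3,0,-0.3]' >/dev/null
python3 -m jog '[0,0,3,0,-0.3,0,0,2,0,-0.3,0,0,0,0,-0.3,0,0,0,0,-0.3,0,0,0,0,-0.3]' >/dev/null
python3 go.py 460.3 -239.3 48.8 7.6
```

```text
t 28.43 tcp [ 462.1 -239.2   75. ] yaw 7.6 tilt [ 0.0013 -0.0004] | shift [ 0.02 -0.19  2.62] spin 0.001 | w 38.6 g 20.0 F [-0.5  0.4 -0.3] j7 0.90
```

```bash
python3 -m jog '[0,-0.15,0.8,0,-0.3,0,0,0.8,0,-0.3,0,0,0.6,0,-0.3,0,0,0.25,0,-0.3,0,0,0,0,-0.3]' >/dev/null
python3 -m jog '[0,0,0,0,-0.3]' >/dev/null; python3 go.py 460.3 -239.3 48.8 7.6
python3 -m jog '[0,0,0.15,0,-0.3,0,0,0.05,0,-0.3,0,0,0,0,-0.3]' >/dev/null
python3 go.py 460.3 -239.3 48.8 7.6
```

```text
t 28.93 tcp [ 459.1 -239.7   49.7] yaw 7.6 tilt [-0.0002  0.0001] | shift [0.02 0.12 0.09] spin -0.001 | w 37.9 g 20.0 F [-0.2 -0.7 -0.1] j7 0.93
t 29.18 tcp [ 459.6 -240.1   48.6] yaw 7.5 tilt [ 0.0011 -0.0003] | shift [ 0.07  0.07 -0.02] spin -0.001 | w 38.3 g 19.9 F [-0.7 -0.4  6.9] j7 0.93
```

```bash
python3 -m jog '[0,0,-0.05,0,0.2,0,0,0,0,0.2,0,0,0,0,0.2,0,0,0,0,0.2,0,0,0,0,0.2]' >/dev/null
python3 -m jog '[0,0,-1,0,0.2,0,0,-3,0,0.2,0,0,-3,0,0.2,0,0,-3,0,0.2,0,0,-2,0,0.2]' >/dev/null
python3 -m jog '[0,0,0,0,0.6,0,0,0,0,0.6]' >/dev/null
python3 go.py 567 106.7 165 7.6
```

```text
t 30.18 tcp [ 459.9 -239.8  169.6] yaw 7.6 tilt [ 0.0027 -0.0005] | shift [32.93 15.18  0.48] spin -0.000 | w 64.2 g 0.0 F [-0.2 -0.8 -0.3] j7 0.82
```

```bash
python3 -m jog '[3.29,1.52,0,0,0.6,3.29,1.52,0,0,0.6,3.29,1.52,0,0,0.6,3.29,1.52,0,0,0.6,3.29,1.52,0,0,0.6]' >/dev/null
python3 -m jog '[3.29,1.52,0,0,0.6,3.29,1.52,0,0,0.6,3.29,1.52,0,0,0.6,3.29,1.52,0,0,0.6,3.29,1.52,0,0,0.6]' >/dev/null
python3 -m jog '[0,0,0,0,0.6,0,0,2,0,0.6,0,0,2.5,0,0.6,0,0,2,0,0.6,0,0,0,0,0.6]' >/dev/null
python3 -m jog '[0,0,0,0,0.6,0,0,0,0,0.6]' >/dev/null
python3 go.py 567 106.7 45 7.6;python3 wr.py 567 106.7 60 68 pics/w10.png
```

```text
t 31.60 tcp [566.8 106.2 103.7] yaw 7.5 tilt [ 0.0001 -0.0002] | shift [0.05 0.03 5.87] spin -0.001 | w 70.4 g 0.0 F [ 0.2 -0.   0.1] j7 0.19
2306 px [224. 319.] z 64.5 ((565.45654296875, 107.21968078613281), (39.22381591796875, 39.2750244140625), 43.16404342651367)
```

```bash
python3 -m jog '[0.05,-0.05,1.5,0,0.6,0,0,2,0,0.6,0,0,1.4,0,0.6,0,0,0.9,0,0.6,0,0,0,0,0.6]' 20 >/dev/null
python3 -m jog '[0,0,0,0,0.6,0,0,0,0,-0.3,0,0,0,0,-0.3,0,0,0,0,-0.3,0,0,0,0,-0.3]' >/dev/null
python3 -m jog '[0,0,0,0,-0.3,0,0,0,0,-0.3,0,0,0,0,-0.3]' >/dev/null; python3 go.py 567 106.7 45 7.6
python3 -m jog '[0,0,-1,0,-0.3,0,0,-2,0,-0.3,0,0,-3,0,-0.3,0,0,-3,0,-0.3,0,0,-3,0,-0.3]' >/dev/null
python3 -m jog '[0,0,-1,0,-0.3,0,0,0,0,-0.3,0,0,0,0,-0.3]' >/dev/null;python3 go.py 387 -249.1 175 7.6
```

```text
t 32.73 tcp [566.3 107.   45.6] yaw 7.6 tilt [0.0006 0.0002] | shift [-0.04  0.07  0.06] spin -0.001 | w 37.9 g 20.0 F [0.  0.1 1.7] j7 0.22
t 33.40 tcp [565.7 107.1 175.2] yaw 7.6 tilt [-0.      0.0004] | shift [-32.96 -22.41   0.  ] spin -0.000 | w 38.4 g 20.0 F [-0.   0.1 -0.9] j7 0.14
```

```bash
python3 -m jog '[-1.2,-0.8,0,0,-0.3,-2.35,-1.6,0,0,-0.3,-2.35,-1.6,0,0,-0.3,-2.35,-1.6,0,0,-0.3,-2.35,-1.6,0,0,-0.3]' >/dev/null
python3 -m jog '[-2.35,-1.6,0,0,-0.3,-2.35,-1.6,0,0,-0.3,-2.35,-1.6,0,0,-0.3,-2.35,-1.6,0,0,-0.3,-2.35,-1.6,0,0,-0.3]' >/dev/null
python3 -m jog '[-2.35,-1.6,0,0,-0.3,-2.35,-1.6,0,0,-0.3,-2.35,-1.6,0,0,-0.3,-2.35,-1.6,0,0,-0.3,-1.2,-0.8,0,0,-0.3]' >/dev/null
python3 -m jog '[0,0,0,0,-0.3,0,0,0,0,-0.3,0,0,0,0,-0.3,0,0,0,0,-0.3]' >/dev/null
python3 go.py 387 -249.1 49.6 7.6
```

```text
t 34.98 tcp [ 387.3 -247.9  174.7] yaw 7.7 tilt [-0.0011  0.0008] | shift [-0.12 -0.04 12.51] spin 0.001 | w 38.3 g 20.0 F [ 0.2 -0.5  0. ] j7 0.88
```

```bash
python3 -m jog '[-0.1,0,2,0,-0.3,0,0,3,0,-0.3,0,0,3,0,-0.3,0,0,2,0,-0.3,0,0,0,0,-0.3]' >/dev/null
python3 -m jog '[0,0,0,0,-0.3,0,0,0,0,-0.3]' >/dev/null; python3 go.py 387 -249.1 49.6 7.6
python3 -m jog '[0,0,0.8,0,-0.3,0,0,0.8,0,-0.3,0,0,0.5,0,-0.3,0,0,0,0,-0.3,0,0,0,0,-0.3]' >/dev/null
python3 go.py 387 -249.1 49.6 7.6
```

```text
t 35.57 tcp [ 388.2 -250.1   76.2] yaw 7.6 tilt [ 0.001  -0.0005] | shift [ 0.12 -0.11  2.66] spin 0.000 | w 38.1 g 20.0 F [-0.6  0.6  0.2] j7 1.03
t 35.98 tcp [ 387.2 -250.1   54.1] yaw 7.6 tilt [-0.0005  0.0003] | shift [ 0.1  -0.01  0.45] spin -0.001 | w 38.5 g 20.0 F [-0.2 -0.5 -0.1] j7 1.06
```

```bash
python3 -m jog '[0,0,0.3,0,-0.3,0,0,0.15,0,-0.3,0,0,0,0,-0.3,0,0,0,0,-0.3]' >/dev/null
python3 go.py 387 -249.1 49.6 7.6
python3 -m jog '[0,0,0.08,0,-0.3,0,0,0,0,-0.3]' >/dev/null
python3 go.py 387 -249.1 49.6 7.6
```

```text
t 36.32 tcp [ 387.4 -250.2   49.8] yaw 7.6 tilt [0. 0.] | shift [ 0.11 -0.03  0.02] spin -0.001 | w 38.4 g 20.0 F [ 0.3 -0.3  0.6] j7 1.06
t 36.48 tcp [ 387.7 -250.4   49.4] yaw 7.6 tilt [ 0.0006 -0.    ] | shift [ 0.13 -0.05 -0.02] spin -0.001 | w 38.1 g 20.0 F [-1.6  0.4  5.5] j7 1.07
```

Contact. Releasing, rising and moving clear of the tray for the final check.

```bash
python3 -m jog '[0,0,-0.05,0,0.2,0,0,0,0,0.2,0,0,0,0,0.2,0,0,0,0,0.2,0,0,0,0,0.2]' >/dev/null
python3 -m jog '[0,0,-1,0,0.2,0,0,-3,0,0.2,0,0,-4,0,0.2,0,0,-4,0,0.2,0,0,-4,0,0.2]' >/dev/null
python3 -m jog '[3.9,0.5,0,0,0.2,3.9,0.5,0,0,0.2,3.9,0.5,0,0,0.2,3.9,0.5,0,0,0.2,3.9,0.5,0,0,0.2]' >/dev/null
python3 -m jog '[3.9,0.5,0,0,0.2,3.9,0.5,0,0,0.2,3.9,0.5,0,0,0.2,3.9,0.5,0,0,0.2,3.9,0.5,0,0,0.2]' >/dev/null
python3 -m jog '[3.9,0.5,0,0,0.2,3.9,0.5,0,0,0.2,3.9,0.5,0,0,0.2,0,0,0,0,0.2,0,0,0,0,0.2]' >/dev/null
python3 go.py 387 -249.1 49.6 7.6
python3 - <<'E'
from h import *
s=imaging.snapshot('top'); cv2.imwrite('pics/t2.png',s['frame']); W=pts(s)*1000;Z=W[...,2]
for n,x,y,h in(('ga',387,-250,69),('gc',460,-240,69),('gb',533.5,-229.7,69),('block',409,-337,49),('bottle',409,-337,96),('blue',563.9,6.2,65),('yel',432.4,91.4,65),('blk',425.6,1,79)):
    p=W[(np.hypot(W[...,0]-x,W[...,1]-y)<42)&(abs(Z-h)<6)]
    if len(p): (a,b),sz,_=cv2.minAreaRect(p[:,:2].astype(np.float32)); c,q=np.cos(np.radians(7.6)),np.sin(np.radians(7.6)); e,f=a-466.4,b+284.9; print(n,len(p),'world',round(a,1),round(b,1),'tray',round(c*e+q*f,1),round(-q*e+c*f,1),'z',p[:,2].mean().round(1),np.round(sz,1))
    else: print(n,'hidden')
E
```

```text
t 38.57 tcp [384.7 262.6 209.9] yaw 7.8 tilt [ 0.0004 -0.0002] | shift [-50.73  -6.71  16.03] spin 0.003 | w 52.6 g 0.0 F [ 0.  -0.8 -0.5] j7 -0.45
ga 393 world 387.6 -249.9 tray -73.5 45.1 z 68.0 [38.4 38.4]
gc 373 world 460.4 -240.1 tray 0.0 45.2 z 68.1 [38.4 38. ]
gb 361 world 532.8 -230.5 tray 73.0 45.2 z 68.0 [37.5 39.6]
block 548 world 409.2 -335.7 tray -63.5 -42.8 z 47.8 [56.  57.8]
bottle 182 world 409.6 -336.1 tray -63.0 -43.2 z 94.5 [23.6 24. ]
blue 339 world 563.7 6.2 tray 135.0 275.7 z 63.9 [38.7 37.4]
yel 362 world 432.4 91.5 tray 16.1 377.6 z 64.0 [37.1 38.1]
blk 151 world 425.6 1.0 tray -2.7 288.8 z 77.9 [22.7 22.5]
```

View pics/t2.png

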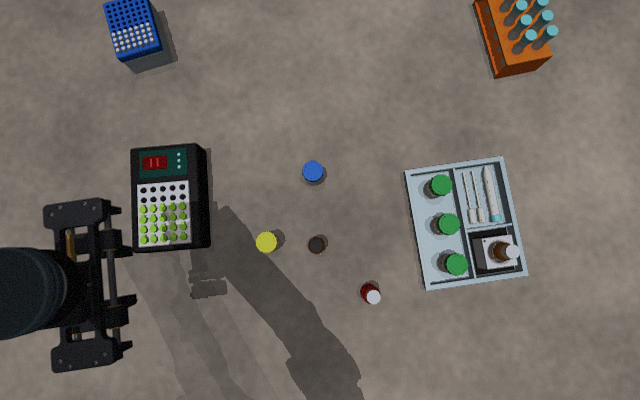

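The green pots stand at (441,185), (448,224) and (456,264). The block and bottle are in the bay at (500,250), the look-alikes haven't moved, and the arm is clear. Handing in.

```bash
python3 -m jog '[0,0,0,0,0.2,0,0,0,0,0.2,0,0,0,0,0.2]' >/dev/null; python3 -c "
from station import order; print(order.finish_job())"
```

```text
the job is handed in; nothing more can be done
None
```

The tray is packed and handed in: the final camera check showed the chill block flat in its bay, the white-capped bottle in its well, the three green pots upright in the long bay and the look-alikes unmoved; the hand-in gave no verdict.

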